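# Clamp a drawer side in the cam jig

## Robot

A 7-joint arm with a two-finger parallel gripper is mounted at the origin on the work surface. World frame = base frame: x ahead of the robot, y to its left, z up, the work surface at z = 0. Lengths are in m, angles in rad, forces in N, time in s.
With the tool pointing down it reaches from about 0.35 to 0.9 m from the base axis. Payload 8.1 kg.
Tool frame: the origin (TCP) lies on the centre line of the jaws, within the pads' length; the fingertips stand 14 mm ahead of it and the grasp point (between the pads) lies 5 mm behind it; x points along the fingers, z is the direction in which the jaws open and shut, and the axes are right-handed (so a half turn about x gives the same grasp; the last joint's range is limited). The gripper opens to 92 mm and grips with 3 to 60 N. Pads are 19 mm wide; open, the fingers measure 130 mm over their backs; the gripper's body (75 mm by 190 mm) begins 47 mm behind the grasp point.
Start: joints at [-1.336, 0.434, 0.025, 1.573, -0.012, 1.134, -0.075], TCP at [0.207, 0.59, 0.211] pointing down, gripper open.
Joint ranges: [-2.62, 2.62], [-0.44, 2.09], [-1.27, 1.32], [0.08, 2.57], [-1.32, 4.46], [0.12, 2], [-2.74, 2.74]. Speed limits (rad/s): [2.22, 2.22, 3.01, 3.01, 3.14, 3.14, 3.14].

## Interface

Orientations are given as a 3x3 rotation matrix whose columns are the frame's x, y, z axes.
In Python, from cell import robot gives the robot as it stands.
- The arm moves only by the tool carry_out, never from a script. Its arguments are lists of equal length, an entry for each row: "grip": the closure, from 0 (fully open) to 1 (shut); "travel": the shift along the tool's x, y, z in cm, a list of three; "spin": the turn about the tool's x in rad. In form: {"grip": [grip, ...], "travel": [[tx, ty, tz], ...], "spin": [spin, ...]}. A call has 1 to 20 rows; each row shifts and turns the commanded pose from where the row before left it, along the tool's axes as they then stand; what a row does not reach is not made up. A row lasts 1/10 s, in which the tool goes at most 50 mm and 8.59 degrees, less where a joint would pass 70% of its speed; a pose out of reach is approached as far as the arm can. A call with a gripper value outside its range is refused whole. The fingers move at their own pace and stop on an object; "grip_force" is the grip in N (left out, the last holds). Time passes only in rows, so rows that do not move let the fingers close. It gives the time, the measured TCP pose, the force and the opening at its end, in the units of the state.
- robot.observe(): the state, without advancing time (a new reading comes with each control period).
- robot.get_image(name): name is "scene" or "top"; returns (picture, depth): 480x640x3 uint8, red, green, blue; 480x640 float32, m along the optical axis (not along the pixel's ray), 0 where there is no reading.
- robot.camera_info(name): a dict with "fx", "fy", "cx", "cy" (pixels), "k1" (the pictures are not rectified: a ray, as slopes to the right and down, at radius r is drawn at 1 + k1 r^2 times it, then the intrinsics apply), "R" (3x3) and "t" (3): a world point X has camera coordinates R X + t. Camera axes: x right, y down, z forward; pixel columns grow to the right and rows downward; lengths in m; the calibration is good to about 2 mm. A picture is of the moment at which its call begins. camera_info takes no time and is no camera call.
- robot.finish_job(): hands the job in, once; it reports no verdict.
The state is a dict: "time_s": time; "joint_positions": joint angles; "joint_vel": joint speeds; "effort": joint torques, N m; "tool_pos": TCP position; "tcp_rot": TCP orientation; "force": force on the tool from outside, world axes, zero at the start; "moment": the same for the moment, N m; "width": finger opening in m.
Only numpy, scipy, OpenCV 4.12 (cv2) and the standard library are available. Lean on these libraries where they do the work, as an engineer would, in place of code of your own. Each camera call takes 0.05 s, during which the arm holds its last target. There are 200 camera calls.

## Task

With a fingertip, push the pale drawer side along the jig board until its end sits against the blue stop block while the cam lever is still open; then push the red-balled lever round, anticlockwise seen from above, all the way to its end stop so that the cam clamps the drawer side against the fence. Only push: do not lift the drawer side, and leave everything else on the bench where it is.

Things in the scene. Friction and masses are not known exactly. Their poses are not given: they have to be found in the camera images.
- jig: Grey laminate jig board fixed to the bench, 200 (x) x 320 (y) x 12 mm thick, its top 12 mm above the bench. Origin on the bench surface under the board; the frame is level, z up. In this frame the board spans x -105..95 and y -180..140 mm. Its position and yaw vary.
- panel: Pale wooden drawer side (dark line along its top) lying flat and loose on the jig board, 60 (own x) x 180 (own y) x 15 mm thick, 90 to 180 g. Origin at the centre of its underside. It starts nearly parallel to the fence, 3 to 6 mm off it, and 25 to 60 mm short of the stop; its free end is the -y one. Home, its origin is at x 30, y 10, z 12 mm in the jig's frame.
- fence: Dark wooden fence strip fixed on the jig board along the jig's y, 25 mm wide, 300 mm long, 25 mm high (its top 37 mm above the bench). Origin at the bottom middle of the face against which the panel is clamped, which is the plane x = 60 mm of the jig's frame and looks to the jig's -x.
- stop: Blue stop block fixed on the jig board, 70 (x) x 25 (y) x 25 mm high. Origin at the bottom middle of its face that meets the panel's end, the plane y = 100 mm of the jig's frame, looking to the jig's -y.
- clamp_lever (a joint): Angle of the cam lever about its vertical pivot, rad, growing anticlockwise seen from above. 0: the arm points to the jig's -x, open. 1.55: the end stop, the arm points to the jig's -y beside the panel, clamped. It starts at 0 to 0.2 and stays where it is left (0.12 N m of friction). In the last 0.5 rad the cam squeezes the panel onto the fence; some 10 N on the arm is enough there.
- lever_pivot (a point): Point on the lever's pivot axis at the arm's mid-height, 39 mm above the bench; at x -39, y 10 mm in the jig's frame. The steel hub there has radius 13 mm and, with its brass nut, reaches 56 mm above the bench. Under the arm a black cam disc, radius 28 mm, its top 30 mm above the bench, is set 12 mm off the pivot towards the side to which the arm is pushed; it bears on the panel's near edge.
- lever_ball (a point): Centre of the red ball, 30 mm across, at the end of the lever's arm, 105 mm from the pivot and 39 mm above the bench. The arm between hub and ball is a level round steel bar 12 mm thick; its underside is 33 mm above the bench, and a finger fits down beside it between cam and ball, 45 to 85 mm from the pivot.
- glue: Bystander, to be left alone: loose yellow glue bottle, 60 mm across, 180 mm tall. Origin at its underside.
- chisel: Bystander, to be left alone: loose chisel with a black handle lying flat, 220 mm long. Origin at its underside.
- mallet: Bystander, to be left alone: loose wooden mallet lying flat, head 60 x 110 x 60 mm. Origin at its underside.
- offcut: Bystander, to be left alone: loose small plywood offcut, 70 x 45 x 18 mm. Origin at its underside.
- tape: Bystander, to be left alone: loose orange tape measure, 68 x 40 x 50 mm. Origin at its underside.
- square: Bystander, to be left alone: loose try square lying flat, dark wooden stock 110 mm and steel blade 160 mm. Origin at its underside.
- tin: Bystander, to be left alone: loose round tin, 70 mm across, 85 mm tall. Origin at its underside.
- pencil: Bystander, to be left alone: loose red carpenter's pencil stub on the jig board, 75 x 12 x 8 mm. Origin at its underside.
Not all that is in view belongs to the job. Of the things like the panel, leave any that is orange, turquoise or yellow; of the rest the larger one is meant.

How it is judged:
By the outcome, as a careful person would: the job done as asked, in the order asked, and still so for the second after the job is handed in, with the robot touching nothing.
It also fails if it takes over 51 s, if anything falls off the work surface, if the arm or the gripper's body presses on something with over 40 N, if the wrist force passes 120 N, or if a joint passes its speed limit or range.

## Working session

There is one attempt and no reset: what is moved stays moved. The work goes in short steps, Python scripts to look and compute and a tool call to move; the robot and the scene stay as the last step left them, time stands still between calls to the robot, and variables do not carry over. Pictures are saved under pics/ and viewed, about 8 in all and at most 12, crops included, and the job is handed in when it is done.

Besides the shell and the picture viewer there is one more tool, called as a command line: name --pt "numbers of a row" for each row, then --argument value for the rest. carry_out: Moves the arm, as the interface text tells. Its arguments: {"type":"object","properties":{"grip":{"type":"array","items":{"type":"number"}},"travel":{"type":"array","items":{"type":"array","items":{"type":"number"}}},"spin":{"type":"array","items":{"type":"number"}},"grip_force":{"type":"number"}},"required":["grip","travel","spin"]}

```bash
mkdir -p pics; cat > h.py <<'E'
import numpy as np, cv2
from cell import robot
def grab(n):
    im,d=robot.get_image(n); return im,d,robot.camera_info(n)
def slopes(c,uv):
    K=np.array([[c['fx'],0,c['cx']],[0,c['fy'],c['cy']],[0,0,1.]])
    return cv2.undistortPoints(np.float64(uv).reshape(-1,1,2),K,np.array([c['k1'],0,0,0.])).reshape(-1,2)
def onplane(c,uv,z):
    s=slopes(c,uv); R=np.array(c['R']);o=-R.T@np.array(c['t'])
    d=np.c_[s,np.ones(len(s))]@R
    return o+d*((z-o[2])/d[:,2])[:,None]
def bydepth(c,uv,d):
    s=slopes(c,uv);p=np.c_[s,np.ones(len(s))]*np.asarray(d).reshape(-1,1)
    R=np.array(c['R']);return (p-np.array(c['t']))@R
def proj(c,X):
    R=np.array(c['R']);p=np.atleast_2d(X)@R.T+np.array(c['t']);s=p[:,:2]/p[:,2:]
    s=s*(1+c['k1']*(s**2).sum(1,keepdims=True));return s*[c['fx'],c['fy']]+[c['cx'],c['cy']]
def save(n,im): cv2.imwrite('pics/'+n+'.png',cv2.cvtColor(im,cv2.COLOR_RGB2BGR))
E
python3 - <<'E'
from h import *
for n in('top','scene'):
    im,d,c=grab(n); save(n+'0',im); np.savez(n+'0.npz',im=im,d=d)
    R=np.array(c['R']); print(n,-R.T@np.array(c['t']),c['fx'],c['k1'],R.round(2).tolist())
print(robot.observe())
E
```

```text
top [0.42636587 0.008601   1.41101185] 603.4410878594564 -0.19117941068005959 [[0.03, -1.0, 0.01], [-0.99, -0.03, -0.11], [0.11, -0.01, -0.99]]
scene [0.88249998 0.59779168 1.08316736] 467.4267001662908 -0.08551109438528971 [[-0.88, 0.47, -0.01], [0.39, 0.73, -0.55], [-0.25, -0.49, -0.83]]
{'time_s': 0.1, 'joint_positions': array([-1.33560291,  0.43512217,  0.02496529,  1.57398718, -0.01158078,
        1.13399147, -0.07510828]), 'joint_vel': array([-0.00108317, -0.00122031, -0.00030251, -0.00128057,  0.00095036,
        0.00011169,  0.00055355]), 'effort': array([ 2.67940108e-03, -6.69120884e+01,  9.87802595e-01, -3.15146112e+01,
       -6.05549128e-02,  3.74273874e-02,  1.81744207e-05]), 'tool_pos': array([0.20702668, 0.58922146, 0.21025003]), 'tcp_rot': array([[-3.19480866e-04, -9.43467769e-01,  3.31464127e-01],
       [-1.32561946e-03,  3.31464252e-01,  9.43466847e-01],
       [-9.99999070e-01, -1.37975691e-04, -1.35657572e-03]]), 'force': array([ 0.37049447, -0.58523954, -0.29365532]), 'moment': array([-0.02406639, -0.0162418 , -0.0268403 ]), 'width': 0.09206551555640032}
```

View pics/top0.png

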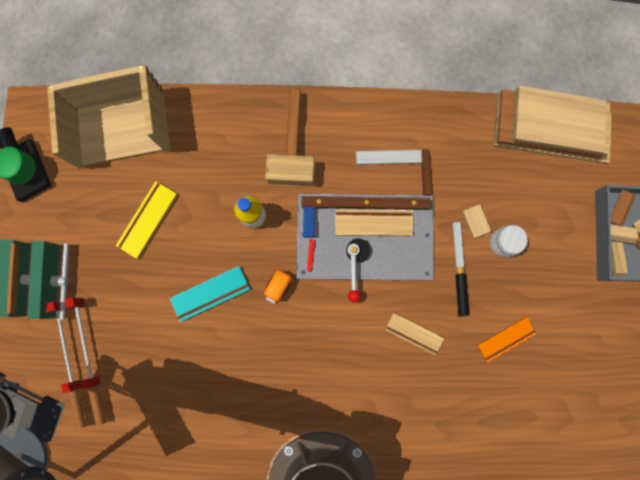

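View pics/scene0.png

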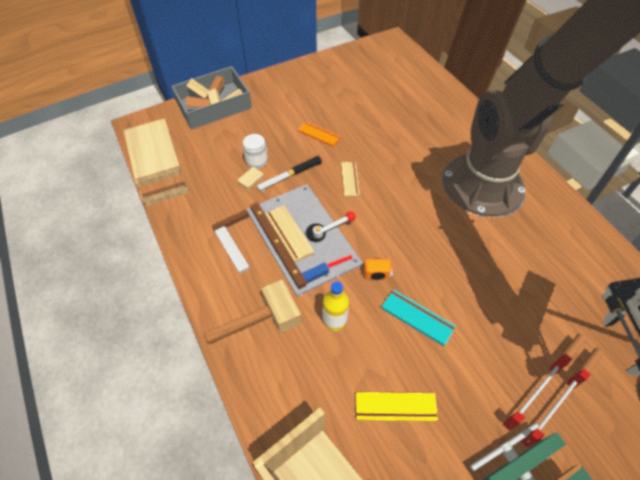

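The top view has robot at the bottom, world +x up and +y left. The jig is around (365,237) with fence at the top, blue stop at left (309,222) and red ball at (354,296).
Panel candidates: pale on the jig (373,223), a shorter pale one (414,333), turquoise (210,293), yellow (147,220) and orange (507,338). The last three are excluded by colour. Of the two pale ones, the larger lies on the jig, so that is the one meant. I'll confirm it in a crop and measure.

```bash
python3 - <<'E'
from h import *
z=np.load('top0.npz'); im,d=z['im'],z['d']; c=robot.camera_info('top')
hsv=cv2.cvtColor(im,cv2.COLOR_RGB2HSV)
H,S,V=[hsv[...,i].astype(int) for i in range(3)]
roi=np.zeros(H.shape,bool); roi[185:310,285:445]=1
def rect(m,zz,name):
    m=cv2.morphologyEx((m&roi).astype(np.uint8),cv2.MORPH_OPEN,np.ones((2,2)))
    cs,_=cv2.findContours(m,0,2); k=max(cs,key=cv2.contourArea)
    b=cv2.boxPoints(cv2.minAreaRect(k)); w=onplane(c,b,zz)
    e=[np.linalg.norm(w[i]-w[i-1]) for i in(1,2)]; a=w[1]-w[0] if e[0]>e[1] else w[2]-w[1]
    print(name,b.round(1).tolist(),'\n ctr',w.mean(0).round(4),'size',np.round(e,4),'yaw of long axis vs y',np.round(((np.degrees(np.arctan2(a[1],a[0]))-90+90)%180)-90,2))
    return w
grey=(S<45)&(V>70)&(V<190); 
rect(grey,.012,'board')
pale=(H>8)&(H<28)&(S>50)&(S<150)&(V>170); rect(pale,.027,'panel')
rect((H>100)&(H<125)&(S>120),.037,'stop')
rect((H<18)&(S>80)&(V<110),.037,'fence')
r=((H<5)|(H>174))&(S>170)&(V>90)&roi
n,l,s,ce=cv2.connectedComponentsWithStats(r.astype(np.uint8))
for i in range(1,n):
    if s[i,4]>20: print('red',ce[i],s[i],onplane(c,[ce[i]],.039 if ce[i][1]>275 else .018))
for uv in[(375,217),(375,230),(354,296),(354,249),(400,260),(365,200)]:
    print(uv,bydepth(c,[uv],d[uv[1],uv[0]]).round(4))
cr=cv2.resize(im[185:355,280:450],None,fx=3.5,fy=3.5,interpolation=cv2.INTER_CUBIC); save('crop0',cr)
E
```

```text
board [[297.0, 279.3999938964844], [297.79998779296875, 194.6999969482422], [434.79998779296875, 196.0], [433.8999938964844, 280.79998779296875]] 
 ctr [ 0.5777 -0.0891  0.012 ] size [0.1991 0.324 ] yaw of long axis vs y 1.07
panel [[335.70001220703125, 235.0], [336.0, 215.5], [413.29998779296875, 216.6999969482422], [413.0, 236.1999969482422]] 
 ctr [ 0.6036 -0.1069  0.027 ] size [0.0455 0.18  ] yaw of long axis vs y 0.72
stop [[304.0, 208.0], [314.0, 208.0], [314.0, 237.0], [304.0, 237.0]] 
 ctr [0.606  0.0449 0.037 ] size [0.023  0.0672] yaw of long axis vs y -88.36
fence [[303.0, 198.0], [431.0, 198.0], [431.0, 209.0], [303.0, 209.0]] 
 ctr [ 0.654  -0.0883  0.037 ] size [0.2972 0.0259] yaw of long axis vs y 1.66
red [310.4351145  254.82442748] [308 240   6  31 131] [[0.53306837 0.03984409 0.018     ]]
red [353.85344828 295.78448276] [348 291  13  11 116] [[ 0.44090537 -0.06168817  0.039     ]]
(375, 217) [[ 0.6246 -0.1077  0.0241]]
(375, 230) [[ 0.5935 -0.1077  0.0301]]
(354, 296) [[ 0.4402 -0.0611  0.0574]]
(354, 249) [[ 0.5465 -0.0591  0.0497]]
(400, 260) [[ 0.5268 -0.1688  0.0132]]
(365, 200) [[ 0.6618 -0.0828  0.037 ]]
```

View pics/crop0.png

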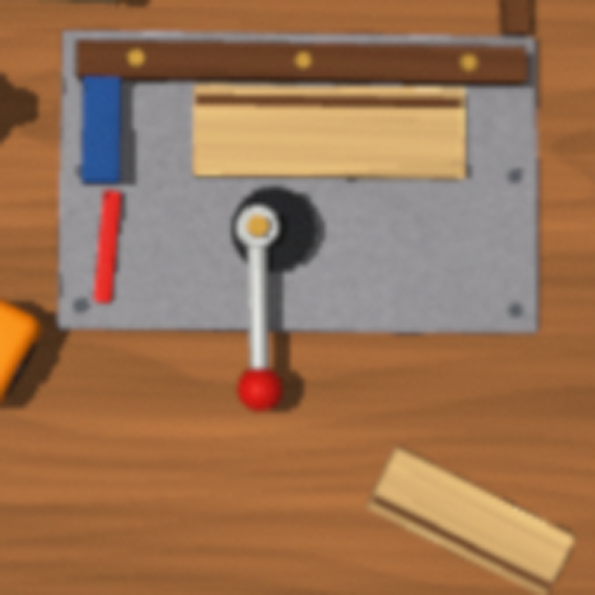

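The crop confirms it: the large pale panel is on the jig (crop 193–465, 85–178), its dark line next to the fence. The other pale piece is shorter and off the board. Measured sizes match the given ones: board 199×324 mm, stop 23×67, panel length 180. The jig origin is about (0.582, -0.068) with yaw about 1.1°. The panel's free end is at about (0.610, -0.197), leaving a gap of about 49 mm to the stop.

I'll move above the start point with the jaws shut.

carry_out --grip '[1,1,1,1,1,1,1,1,1,1,1,1,1,1,1,1,1,1,1,1]' --pt "0 -3.24 -3.16" --pt "0 -3.24 -3.16" --pt "0 -3.24 -3.16" --pt "0 -3.24 -3.16" --pt "0 -3.24 -3.16" --pt "0 -3.24 -3.16" --pt "0 -3.24 -3.16" --pt "0 -3.24 -3.16" --pt "0 -3.24 -3.16" --pt "0 -3.24 -3.16" --pt "0 -3.24 -3.16" --pt "0 -3.24 -3.16" --pt "0 -3.24 -3.16" --pt "0 -3.24 -3.16" --pt "0 -3.24 -3.16" --pt "0 -3.24 -3.16" --pt "0 -3.24 -3.16" --pt "0 -3.24 -3.16" --pt "0 -3.24 -3.16" --pt "0 -3.24 -3.16" --spin '[0,0,0,0,0,0,0,0,0,0,0,0,0,0,0,0,0,0,0,0]'

```text
time_s: 2.1
tool_pos: [0.6094, -0.2228, 0.2105]
tcp_rot: [[-0.001, -0.944, 0.331], [0.0, 0.331, 0.944], [-1.0, 0.001, 0.0]]
force: [0.4, 0.3, 0.0]
width: 0.0002
```

carry_out --grip '[1,1,1,1,1,1,1,1,1,1,1]' --pt "0 0 0" --pt "0 0 0" --pt "0 0 0" --pt "0 0 0" --pt "0 0 0" --pt "0 0 0" --pt "0 0 0" --pt "0 0 0" --pt "0 0 0" --pt "0 0 0" --pt "0 0 0" --spin '[0.135,0.135,0.135,0.135,0.135,0.135,0.135,0.135,0.135,0,0]'

```text
time_s: 3.2
tool_pos: [0.6089, -0.2212, 0.2105]
tcp_rot: [[-0.001, -0.022, 1.0], [-0.0, 1.0, 0.022], [-1.0, -0.0, -0.001]]
force: [-0.5, -0.2, -0.3]
width: 0.0006
```

carry_out --grip '[1,1,1,1,1,1,1]' --pt "4 0 0" --pt "4 0 0" --pt "4 0 0" --pt "3 0 0" --pt "2 0 0" --pt "0.9 0 0" --pt "0 0 0" --spin '[0,0,0,0,0,0,0]'

```text
time_s: 3.9
tool_pos: [0.6084, -0.2212, 0.031]
tcp_rot: [[-0.002, -0.02, 1.0], [0.001, 1.0, 0.02], [-1.0, 0.001, -0.002]]
force: [-0.4, 0.5, 0.6]
width: 0.0003
```

```bash
python3 - <<'E'
from h import *
print(robot.observe()['tool_pos'],robot.observe()['force'])
a,_,c=grab('top');b,_,e=grab('scene')
x=cv2.resize(a[180:300,285:445],(800,600),interpolation=cv2.INTER_CUBIC)
save('p1',cv2.resize(b[170:300,220:380],(738,600),interpolation=cv2.INTER_CUBIC))
E
```

```text
[ 0.60840699 -0.22118919  0.03101816] [-0.38723602  0.50025908  0.62741034]
```

View pics/p1.png

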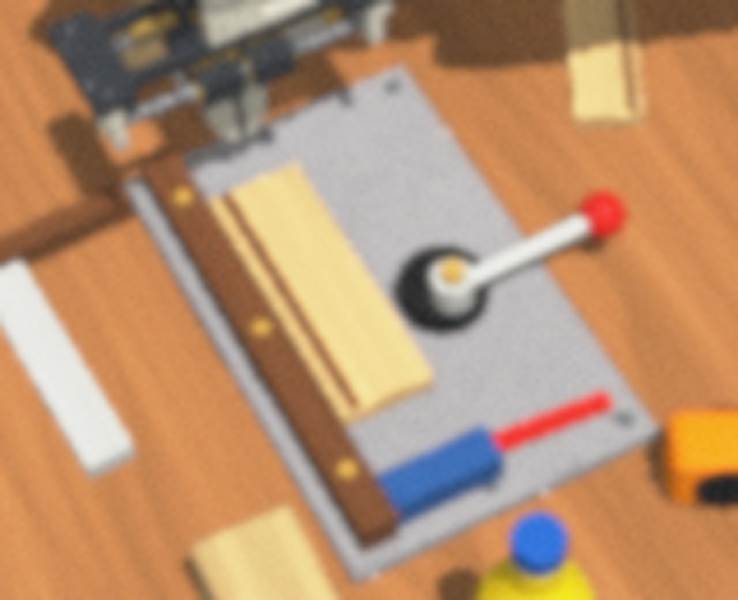

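The fingertips stand just behind the panel's free end (crop 235,125), with the lever open and the path to the stop clear. I'll push along tool +y.

carry_out --grip '[1,1,1,1,1,1,1,1,1,1,1,1,1,1,1,1,1]' --pt "0 0.4 0" --pt "0 0.4 0" --pt "0 0.3 0" --pt "0 0.3 0" --pt "0 0.3 0" --pt "0 0.35 0" --pt "0 0.35 0" --pt "0 0.35 0" --pt "0 0.35 0" --pt "0 0.35 0" --pt "0 0.35 0" --pt "0 0.35 0" --pt "0 0.35 0" --pt "0 0.35 0" --pt "0 0.35 0" --pt "0 0.3 0" --pt "0 0 0" --spin '[0,0,0,0,0,0,0,0,0,0,0,0,0,0,0,0,0]'

```text
time_s: 5.7
tool_pos: [0.6081, -0.1657, 0.0319]
tcp_rot: [[-0.0, -0.019, 1.0], [0.0, 1.0, 0.019], [-1.0, 0.0, -0.0]]
force: [-0.5, 0.4, 0.5]
width: 0.0007
```

```bash
python3 - <<'E'
from h import *
b,_,e=grab('scene');print(robot.observe()['tool_pos'],robot.observe()['force'])
save('p2',cv2.resize(b[170:300,220:380],(738,600),interpolation=cv2.INTER_CUBIC))
E
```

```text
[ 0.6080641  -0.16611653  0.03190996] [-0.31527138 -0.29669914 -0.11105124]
```

View pics/p2.png

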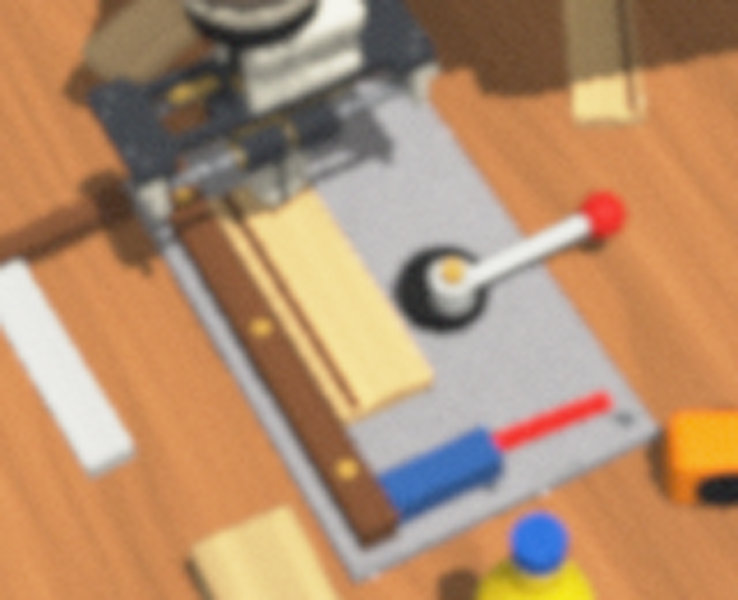

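The panel's leading end is still at (350,420)–(432,380), so it hasn't moved, and no force shows. I'll check where the tip projects compared with the panel's end.

```bash
python3 - <<'E'
from h import *
a,da,c=grab('top');b,db,e=grab('scene');o=robot.observe();p=o['tool_pos'];R=o['tcp_rot'];print(p)
tip=p+.014*R[:,0]
cor=np.array([tip+sy*.0095*R[:,1]+sz*.019*R[:,2] for sy,sz in((-1,-1),(-1,1),(1,1),(1,-1))])
print(proj(e,cor).round(1).tolist(),proj(c,cor).round(1).tolist())
b2=b.copy();k=6
big=cv2.resize(b[195:270,265:365],None,fx=k,fy=k,interpolation=cv2.INTER_CUBIC)
cv2.polylines(big,[np.int32((proj(e,cor)-[265,195]+.5)*k)],True,(255,0,255),1)
# panel as measured from top
pc=onplane(c,[[335.1,209.3],[412.9,210.2],[412.9,235.9],[335.1,234.9]],.027);print(pc.round(4))
cv2.polylines(big,[np.int32((proj(e,pc)-[265,195]+.5)*k)],True,(0,255,0),1)
bt=cv2.resize(a[190:290,300:440],None,fx=4,fy=4,interpolation=cv2.INTER_CUBIC)
cv2.polylines(bt,[np.int32((proj(c,cor)-[300,190]+.5)*4)],True,(255,0,255),1)
big=cv2.resize(big,(560,420)); save('p3',np.vstack([bt[:380],big])[:800])
E
```

```text
[ 0.6080285  -0.16658056  0.03197156]
[[284.0, 212.1], [272.1, 217.2], [275.0, 221.9], [287.0, 216.7]] [[403.9, 233.2], [403.8, 217.1], [395.7, 217.0], [395.8, 233.2]]
[[ 0.6397 -0.0145  0.027 ]
 [ 0.6427 -0.1958  0.027 ]
 [ 0.5825 -0.1964  0.027 ]
 [ 0.58   -0.0159  0.027 ]]
```

View pics/p3.png

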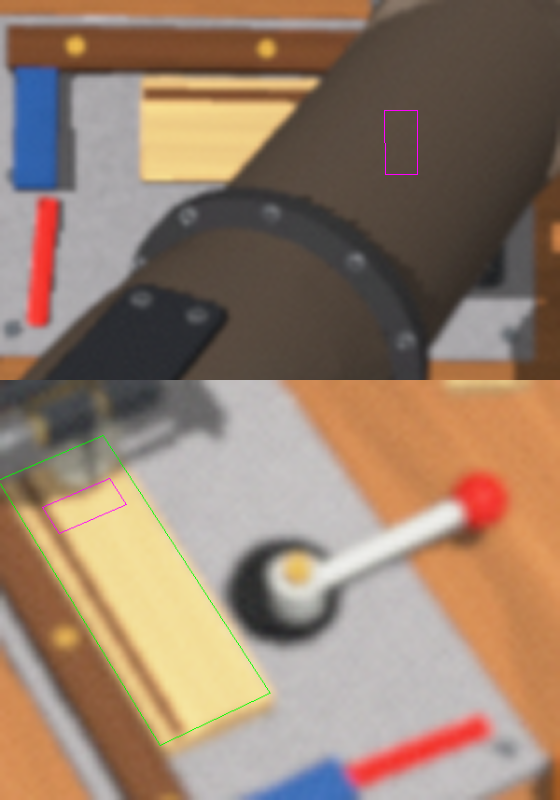

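```bash
python3 - <<'E'
from h import *
b,d,e=grab('scene')
for v in range(198,224,2):
    print(v,[tuple(bydepth(e,[[u,v]],d[v,u])[0].round(3)) for u in (274,278,282,286)])
E
```

```text
198 [(np.float64(0.625), np.float64(-0.144), np.float64(0.137)), (np.float64(0.617), np.float64(-0.137), np.float64(0.14)), (np.float64(0.605), np.float64(-0.138), np.float64(0.133)), (np.float64(0.597), np.float64(-0.131), np.float64(0.135))]
200 [(np.float64(0.628), np.float64(-0.139), np.float64(0.136)), (np.float64(0.618), np.float64(-0.134), np.float64(0.136)), (np.float64(0.609), np.float64(-0.129), np.float64(0.135)), (np.float64(0.597), np.float64(-0.131), np.float64(0.126))]
202 [(np.float64(0.631), np.float64(-0.132), np.float64(0.137)), (np.float64(0.621), np.float64(-0.13), np.float64(0.134)), (np.float64(0.609), np.float64(-0.13), np.float64(0.127)), (np.float64(0.588), np.float64(-0.155), np.float64(0.087))]
204 [(np.float64(0.632), np.float64(-0.13), np.float64(0.132)), (np.float64(0.622), np.float64(-0.127), np.float64(0.129)), (np.float64(0.6), np.float64(-0.157), np.float64(0.083)), (np.float64(0.589), np.float64(-0.154), np.float64(0.08))]
206 [(np.float64(0.633), np.float64(-0.13), np.float64(0.124)), (np.float64(0.614), np.float64(-0.153), np.float64(0.087)), (np
[... 1364 characters left out ...]
t64(-0.163), np.float64(0.028)), (np.float64(0.616), np.float64(-0.157), np.float64(0.029)), (np.float64(0.606), np.float64(-0.152), np.float64(0.029)), (np.float64(0.597), np.float64(-0.145), np.float64(0.032))]
220 [(np.float64(0.629), np.float64(-0.159), np.float64(0.026)), (np.float64(0.619), np.float64(-0.152), np.float64(0.028)), (np.float64(0.61), np.float64(-0.145), np.float64(0.031)), (np.float64(0.599), np.float64(-0.142), np.float64(0.027))]
222 [(np.float64(0.632), np.float64(-0.15), np.float64(0.029)), (np.float64(0.622), np.float64(-0.146), np.float64(0.027)), (np.float64(0.612), np.float64(-0.141), np.float64(0.026)), (np.float64(0.603), np.float64(-0.134), np.float64(0.029))]
```

Depth shows the finger hovering above the panel: its lowest point is at z≈0.047, where the reported pose puts the tip at 0.018. The y does agree, with the front face at -0.156. So the true tip is about 28 mm higher than the reported pose implies. I'll back off behind the free end and measure the tip height properly.

carry_out --grip '[1,1,1,1]' --pt "0 -2 0" --pt "0 -2 0" --pt "0 -2 0" --pt "0 0 0" --spin '[0,0,0,0]'

```text
time_s: 6.3
tool_pos: [0.6084, -0.2307, 0.0324]
tcp_rot: [[0.0, -0.014, 1.0], [-0.003, 1.0, 0.014], [-1.0, -0.003, 0.0]]
force: [-0.7, -0.5, -0.4]
width: 0.0005
```

```bash
cat > tip.py <<'E'
from h import *
b,d,e=grab('scene');o=robot.observe();p=o['tool_pos'];print(p,o['width'],o['joint_positions'].round(4))
vv,uu=np.mgrid[150:320,190:400];uv=np.c_[uu.ravel(),vv.ravel()]
P=bydepth(e,uv,d[vv,uu].ravel())
m=(np.abs(P[:,0]-p[0])<.03)&(np.abs(P[:,1]-p[1])<.025)&(P[:,2]>.0)&(P[:,2]<.2)
Q=P[m]; 
for z in np.arange(.005,.16,.006):
    s=Q[(Q[:,2]>=z)&(Q[:,2]<z+.006)]
    if len(s): print(z.round(3),len(s),s.min(0).round(3),s.max(0).round(3))
E
python3 tip.py
```

```text
[ 0.60864829 -0.22846291  0.03208926] 0.0005278769476867436 [-0.1251  0.7339  0.6391  1.7198 -0.5471  0.873   0.767 ]
0.005 28 [ 0.579 -0.252  0.005] [ 0.637 -0.208  0.011]
0.011 183 [ 0.579 -0.244  0.011] [ 0.638 -0.204  0.017]
0.017 7 [ 0.579 -0.24   0.017] [ 0.628 -0.222  0.02 ]
0.047 5 [ 0.601 -0.222  0.05 ] [ 0.613 -0.22   0.053]
0.053 6 [ 0.597 -0.222  0.054] [ 0.61  -0.219  0.057]
0.059 15 [ 0.591 -0.223  0.059] [ 0.621 -0.216  0.065]
0.065 20 [ 0.589 -0.235  0.065] [ 0.623 -0.217  0.071]
0.071 13 [ 0.589 -0.228  0.071] [ 0.623 -0.218  0.077]
0.077 20 [ 0.588 -0.225  0.077] [ 0.624 -0.217  0.083]
0.083 19 [ 0.588 -0.223  0.083] [ 0.624 -0.215  0.089]
0.089 2 [ 0.597 -0.22   0.09 ] [ 0.598 -0.218  0.091]
0.095 1 [ 0.596 -0.221  0.095] [ 0.596 -0.221  0.095]
0.107 1 [ 0.636 -0.23   0.112] [ 0.636 -0.23   0.112]
0.113 2 [ 0.636 -0.23   0.116] [ 0.636 -0.221  0.116]
0.119 3 [ 0.603 -0.247  0.12 ] [ 0.636 -0.22   0.124]
0.125 6 [ 0.604 -0.25   0.126] [ 0.637 -0.211  0.13 ]
0.131 17 [ 0.594 -0.252  0.131] [ 0.639 -0.207  0.137]
0.137 64 [ 0.579 -0.25   0.137] [ 0.638 -0.203  0.143]
0.143 19 [ 0.58  -0.251  0.143] [ 0.639 -0.206  0.149]
0.149 42 [ 0.581 -0.252  0.149] [ 0.638 -0.204  0.155]
0.155 68 [ 0.58  -0.252  0.155] [ 0.638 -0.204  0.161]
```

Depth puts the real tips at z≈0.048–0.050 and the body about 30 mm higher than reported, so the reported z reads about 30 mm low. I'll work from the observed tip and go down in small steps while watching the force.

carry_out --grip '[1,1,1,1,1,1]' --pt "1 0 0" --pt "0.8 0 0" --pt "0.5 0 0" --pt "0.3 0 0" --pt "0.2 0 0" --pt "0 0 0" --spin '[0,0,0,0,0,0]'

```text
time_s: 6.95
tool_pos: [0.609, -0.2262, 0.0037]
tcp_rot: [[-0.0, -0.018, 1.0], [0.0, 1.0, 0.018], [-1.0, 0.0, -0.0]]
force: [-0.2, -0.2, 0.2]
width: 0.0004
```

```bash
python3 tip.py | head -9; python3 - <<'E'
from h import *
b,_,e=grab('scene');print(robot.observe()['force'])
save('p4',cv2.resize(b[170:300,220:380],(738,600),interpolation=cv2.INTER_CUBIC))
E
```

```text
[ 0.60915974 -0.22634057  0.00392916] 0.00041273551321266 [-0.1114  0.7675  0.6121  1.7343 -0.5735  0.826   0.7871]
0.005 20 [ 0.584 -0.25   0.006] [ 0.635 -0.206  0.011]
0.011 129 [ 0.579 -0.244  0.011] [ 0.638 -0.202  0.017]
0.017 10 [ 0.581 -0.233  0.017] [ 0.635 -0.208  0.023]
0.023 4 [ 0.599 -0.218  0.025] [ 0.612 -0.215  0.027]
0.029 12 [ 0.592 -0.218  0.03 ] [ 0.618 -0.212  0.034]
0.035 20 [ 0.591 -0.234  0.035] [ 0.624 -0.212  0.041]
0.041 16 [ 0.591 -0.219  0.041] [ 0.624 -0.213  0.047]
0.047 17 [ 0.589 -0.223  0.047] [ 0.625 -0.211  0.052]
[ 0.44316531 -1.38285017 -0.15487599]
```

View pics/p4.png

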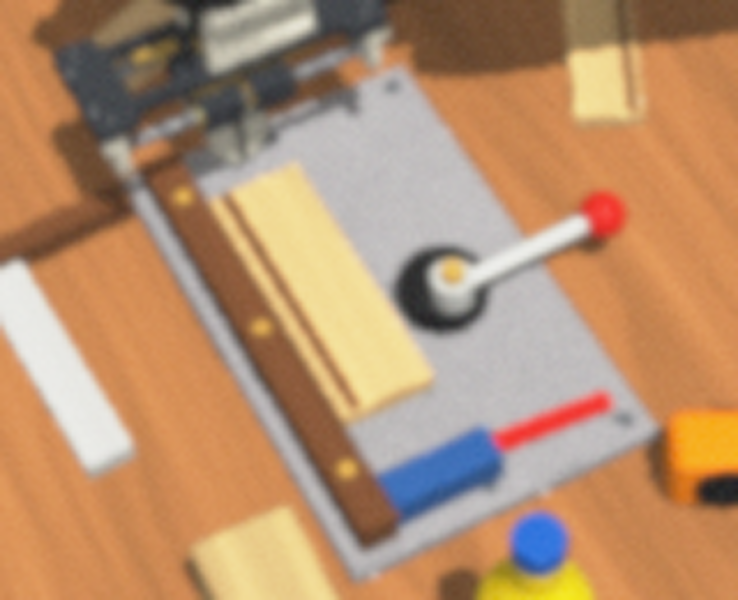

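Tips are now at z≈0.021 behind the free end (240,150). I'll go 4 mm lower and push most of the way.

carry_out --grip '[1,1,1,1,1,1,1,1,1,1,1,1,1,1,1]' --pt "0.2 0 0" --pt "0.2 0 0" --pt "0 0.4 0" --pt "0 0.4 0" --pt "0 0.4 0" --pt "0 0.3 0" --pt "0 0.3 0" --pt "0 0.3 0" --pt "0 0.3 0" --pt "0 0.3 0" --pt "0 0.3 0" --pt "0 0.3 0" --pt "0 0.3 0" --pt "0 0.3 0" --pt "0 0 0" --spin '[0,0,0,0,0,0,0,0,0,0,0,0,0,0,0]'

```text
time_s: 8.55
tool_pos: [0.6085, -0.1866, -0.0001]
tcp_rot: [[-0.0, -0.019, 1.0], [0.0, 1.0, 0.019], [-1.0, 0.0, -0.0]]
force: [0.3, -0.4, -0.4]
width: 0.0002
```

```bash
cat > panel.py <<'E'
# gap between panel leading end and stop, from the scene view (top of panel z=.027, stop .037)
from h import *
import sys
b,d,e=grab('scene');o=robot.observe();print('tcp',o['tool_pos'],'F',o['force'])
vv,uu=np.mgrid[170:320,220:380];uv=np.c_[uu.ravel(),vv.ravel()]
h=cv2.cvtColor(b,cv2.COLOR_RGB2HSV)[vv,uu].reshape(-1,3).astype(int)
P=onplane(e,uv,.027)
pale=(h[:,0]>8)&(h[:,0]<30)&(h[:,1]>50)&(h[:,1]<150)&(h[:,2]>150)&(P[:,0]>.57)&(P[:,0]<.65)&(P[:,1]<.05)&(P[:,1]>-.2)
Q=P[pale]
for x0 in(.587,.597,.607):
    s=Q[abs(Q[:,0]-x0)<.005]; print('x',x0,'lead end y',np.sort(s[:,1])[-3:].round(4))
for y0 in(-.1,-.07,-.04,-.01,.01):
    s=Q[abs(Q[:,1]-y0)<.006]
    if len(s): print('y',y0,'near edge x',np.sort(s[:,0])[:3].round(4),'far',np.sort(s[:,0])[-2:].round(4))
bl=(h[:,0]>100)&(h[:,0]<125)&(h[:,1]>120); B=onplane(e,uv,.037)[bl]; B=B[(B[:,0]>.57)&(B[:,0]<.65)&(B[:,1]<.08)]
print('stop face y',np.sort(B[:,1])[:5].round(4))
if len(sys.argv)>1: save(sys.argv[1],cv2.resize(b[170:300,220:380],(738,600),interpolation=cv2.INTER_CUBIC))
E
python3 panel.py p5
```

```text
tcp [ 6.08433174e-01 -1.86861441e-01 -1.37140780e-04] F [-0.56790536 -0.15526056  0.59843472]
x 0.587 lead end y [0.0096 0.0099 0.0111]
x 0.597 lead end y [0.0101 0.0104 0.0114]
x 0.607 lead end y [0.0091 0.0094 0.0106]
y -0.1 near edge x [0.5792 0.5801 0.5807] far [0.6437 0.6451]
y -0.07 near edge x [0.5777 0.5783 0.5792] far [0.642 0.643]
y -0.04 near edge x [0.5777 0.5783 0.5792] far [0.6413 0.6423]
y -0.01 near edge x [0.5778 0.5784 0.5793] far [0.6406 0.642 ]
y 0.01 near edge x [0.5805 0.5819 0.5834] far [0.6405 0.6456]
stop face y [0.0388 0.039  0.0391 0.0392 0.0393]
```

View pics/p5.png

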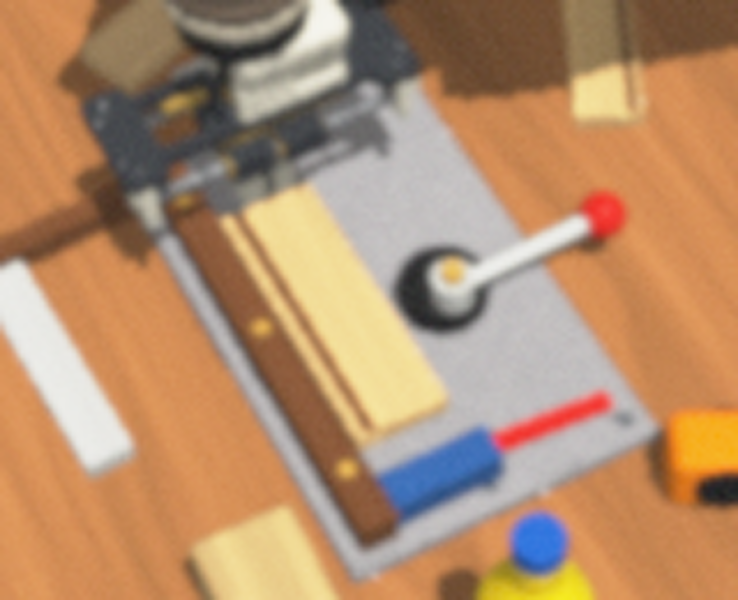

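The panel is sliding straight, with its leading end at (365,445)–(447,402) and about 28 mm left to the stop. I'll continue and slow down near contact.

carry_out --grip '[1,1,1,1,1,1,1,1,1]' --pt "0 0.3 0" --pt "0 0.3 0" --pt "0 0.3 0" --pt "0 0.3 0" --pt "0 0.3 0" --pt "0 0.3 0" --pt "0 0.3 0" --pt "0 0.2 0" --pt "0 0 0" --spin '[0,0,0,0,0,0,0,0,0]'

```text
time_s: 9.5
tool_pos: [0.6081, -0.1638, -0.0001]
tcp_rot: [[-0.0, -0.018, 1.0], [0.0, 1.0, 0.018], [-1.0, 0.0, -0.0]]
force: [-0.9, -0.2, -0.2]
width: 0.0002
```

carry_out --grip '[1,1,1,1,1]' --pt "0 0.1 0" --pt "0 0.1 0" --pt "0 0.1 0" --pt "0 0.1 0" --pt "0 0 0" --spin '[0,0,0,0,0]'

```text
time_s: 10.0
tool_pos: [0.6079, -0.1601, -0.0001]
tcp_rot: [[-0.0, -0.018, 1.0], [0.0, 1.0, 0.018], [-1.0, 0.0, -0.0]]
force: [-0.8, -0.2, -0.1]
width: 0.0004
```

```bash
python3 panel.py
```

```text
tcp [ 6.07934731e-01 -1.60157617e-01 -9.86010542e-05] F [ 0.70136467 -0.16942029  0.0482975 ]
x 0.587 lead end y [0.0271 0.0274 0.0286]
x 0.597 lead end y [0.0278 0.0289 0.0291]
x 0.607 lead end y [0.0281 0.0293 0.0296]
y -0.1 near edge x [0.5792 0.5801 0.5807] far [0.6451 0.6499]
y -0.07 near edge x [0.5777 0.5783 0.5792] far [0.642 0.643]
y -0.04 near edge x [0.5783 0.5792 0.5801] far [0.6413 0.6423]
y -0.01 near edge x [0.5778 0.5784 0.5793] far [0.642  0.6426]
y 0.01 near edge x [0.5772 0.5781 0.5787] far [0.6415 0.6419]
stop face y [0.0395 0.0402 0.0403 0.0404 0.0406]
```

carry_out --grip '[1,1,1,1,1]' --pt "0 0.1 0" --pt "0 0.1 0" --pt "0 0.1 0" --pt "0 0 0" --pt "0 0 0" --spin '[0,0,0,0,0]'

```text
time_s: 10.55
tool_pos: [0.6079, -0.1572, -0.0001]
tcp_rot: [[-0.0, -0.018, 1.0], [0.0, 1.0, 0.018], [-1.0, 0.0, -0.0]]
force: [-0.0, -0.3, 0.3]
width: 0.0006
```

carry_out --grip '[1,1,1,1]' --pt "0 0.1 0" --pt "0 0.1 0" --pt "0 0 0" --pt "0 0 0" --spin '[0,0,0,0]'

```text
time_s: 10.95
tool_pos: [0.6078, -0.1561, -0.0]
tcp_rot: [[0.0, -0.017, 1.0], [-0.001, 1.0, 0.017], [-1.0, -0.001, 0.0]]
force: [-0.2, -3.5, 0.2]
width: 0.0003
```

carry_out --grip '[1,1,1]' --pt "0 0.1 0" --pt "0 0.1 0" --pt "0 0 0" --spin '[0,0,0]'

```text
time_s: 11.25
tool_pos: [0.6076, -0.1561, 0.0003]
tcp_rot: [[0.001, -0.016, 1.0], [-0.003, 1.0, 0.016], [-1.0, -0.003, 0.001]]
force: [0.3, -9.9, -0.0]
width: 0.0004
```

```bash
python3 panel.py p6
```

```text
tcp [ 6.07655805e-01 -1.56050934e-01  2.77326368e-04] F [-0.83066003 -9.22036049 -1.04202329]
x 0.587 lead end y [0.0271 0.0274 0.0286]
x 0.597 lead end y [0.0278 0.0289 0.0291]
x 0.607 lead end y [0.0281 0.0293 0.0296]
y -0.1 near edge x [0.5792 0.5801 0.5807] far [0.6475 0.6499]
y -0.07 near edge x [0.5777 0.5783 0.5792] far [0.642 0.643]
y -0.04 near edge x [0.5783 0.5792 0.5801] far [0.6413 0.6423]
y -0.01 near edge x [0.5778 0.5784 0.5793] far [0.6406 0.6416]
y 0.01 near edge x [0.5781 0.5787 0.5796] far [0.6415 0.6419]
stop face y [0.039  0.0395 0.0402 0.0403 0.0404]
```

View pics/p6.png

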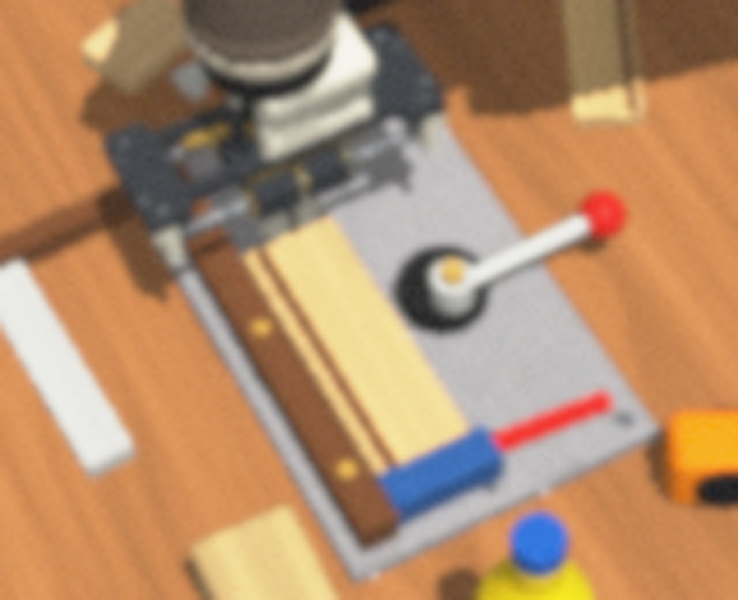

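The panel's end is flush with the blue stop (390,475)–(485,435). The contact force is 9.9 N with no further travel, and the lever is still open. I'll retreat, lift, move over to the +y side of the lever arm and turn.

carry_out --grip '[1,1,1,1,1,1,1,1,1,1,1,1,1,1,1,1]' --pt "0 -0.2 0" --pt "0 -0.4 0" --pt "0 -1.0 0" --pt "0 -1.0 0" --pt "-3 0 0" --pt "-3 0 0" --pt "-3 0 0" --pt "-3 0 0" --pt "0 2.6 -2.1" --pt "0 2.6 -2.1" --pt "0 2.6 -2.1" --pt "0 2.6 -2.1" --pt "0 2.6 -2.1" --pt "0 2.6 -2.1" --pt "0 0 0" --pt "0 0 0" --spin '[0,0,0,0,0,0,0,0,0,0,0,0,0,0,0,0]'

```text
time_s: 12.9
tool_pos: [0.4797, -0.0255, 0.1203]
tcp_rot: [[0.001, -0.019, 1.0], [0.001, 1.0, 0.019], [-1.0, 0.0, 0.001]]
force: [-0.3, -0.9, -0.9]
width: 0.0006
```

carry_out --grip '[1,1,1,1,1,1,1,1,1,1,1,1,1,1]' --pt "0 0 0" --pt "0 0 0" --pt "0 0 0" --pt "0 0 0" --pt "0 0 0" --pt "0 0 0" --pt "0 0 0" --pt "0 0 0" --pt "0 0 0" --pt "0 0 0" --pt "0 0 0" --pt "0 0 0" --pt "0 0 0" --pt "0 0 0" --spin '[0.13,0.13,0.13,0.13,0.13,0.13,0.13,0.13,0.13,0.13,0.13,0.13,0,0]'

```text
time_s: 14.3
tool_pos: [0.4801, -0.0269, 0.12]
tcp_rot: [[0.0, 1.0, 0.031], [-0.001, 0.031, -1.0], [-1.0, 0.0, 0.001]]
force: [0.1, 0.2, 0.4]
width: 0.0004
```

```bash
python3 tip.py | head -12
```

```text
[ 0.47996059 -0.02659703  0.120051  ] 0.0007244758954337597 [-0.9045  0.5722  1.2391  2.0872 -0.6714  0.9654 -0.8377]
0.005 32 [ 0.452 -0.05   0.005] [ 0.509 -0.002  0.011]
0.011 146 [ 0.476 -0.051  0.011] [ 0.51  -0.002  0.017]
0.017 11 [ 0.48  -0.051  0.017] [ 0.5   -0.002  0.019]
0.041 5 [ 0.467 -0.052  0.042] [ 0.496 -0.05   0.047]
0.047 1 [ 0.451 -0.047  0.05 ] [ 0.451 -0.047  0.05 ]
0.137 5 [ 0.487 -0.036  0.139] [ 0.489 -0.02   0.142]
0.143 8 [ 0.487 -0.042  0.144] [ 0.49  -0.013  0.148]
0.149 12 [ 0.48  -0.031  0.149] [ 0.49  -0.008  0.154]
0.155 9 [ 0.481 -0.023  0.156] [ 0.489 -0.007  0.16 ]
```

carry_out --grip '[1,1,1,1]' --pt "2 0 -0.4" --pt "2 0 0" --pt "1 0 0" --pt "0 0 0" --spin '[-0.13,-0.07,0,0]'

```text
time_s: 14.75
tool_pos: [0.4788, -0.0219, 0.0693]
tcp_rot: [[-0.001, 0.974, 0.225], [0.0, 0.225, -0.974], [-1.0, -0.001, -0.001]]
force: [-0.1, 0.4, -0.2]
width: 0.0002
```

```bash
python3 -c "
from h import *
o=robot.observe();print(o['joint_positions'].round(3),o['tool_pos'],o['tcp_rot'].round(3).tolist())"
```

```text
[-0.811  0.599  1.078  2.135 -0.729  0.842 -0.623] [ 0.47878996 -0.02192381  0.06928571] [[-0.001, 0.974, 0.225], [0.0, 0.225, -0.974], [-1.0, -0.001, -0.001]]
```

carry_out --grip '[1,1,1,1,1]' --pt "2 0 0" --pt "2 0 0" --pt "1.6 0 0" --pt "1 0 0" --pt "0 0 0" --spin '[0,0,0,0,0]'

```text
time_s: 15.25
tool_pos: [0.4792, -0.0219, 0.0036]
tcp_rot: [[-0.001, 0.974, 0.226], [-0.0, 0.226, -0.974], [-1.0, -0.001, 0.0]]
force: [-0.6, -0.7, 0.6]
width: 0.0006
```

```bash
python3 tip.py | head -14;  python3 - <<'E'
from h import *
b,_,e=grab('scene');print(robot.observe()['force'])
save('p7',cv2.resize(b[170:300,250:410],(738,600),interpolation=cv2.INTER_CUBIC))
E
```

```text
[ 0.47953186 -0.02197958  0.0041949 ] 0.0002130526209132799 [-0.7061  0.6852  0.9292  2.1775 -0.8783  0.7187 -0.5087]
0.005 21 [ 0.462 -0.041  0.005] [0.507 0.003 0.011]
0.011 129 [ 0.476 -0.047  0.011] [0.509 0.003 0.017]
0.017 5 [ 0.486 -0.046  0.018] [0.507 0.002 0.02 ]
0.023 5 [ 0.486 -0.024  0.024] [ 0.49  -0.011  0.027]
0.029 14 [ 0.473 -0.031  0.029] [ 0.49  -0.003  0.035]
0.035 10 [ 0.463 -0.031  0.035] [ 0.491 -0.003  0.041]
0.041 5 [ 0.483 -0.011  0.042] [ 0.487 -0.002  0.047]
0.047 8 [ 0.464 -0.007  0.047] [0.486 0.    0.053]
0.053 2 [ 0.465 -0.006  0.053] [ 0.483 -0.001  0.057]
0.089 1 [ 0.509 -0.007  0.09 ] [ 0.509 -0.007  0.09 ]
0.095 4 [ 0.5   -0.019  0.096] [0.509 0.003 0.101]
0.101 8 [ 0.495 -0.041  0.103] [ 0.508 -0.001  0.107]
0.107 53 [ 0.494 -0.045  0.108] [0.509 0.002 0.113]
[0.11028461 0.10644612 0.89315433]
```

View pics/p7.png

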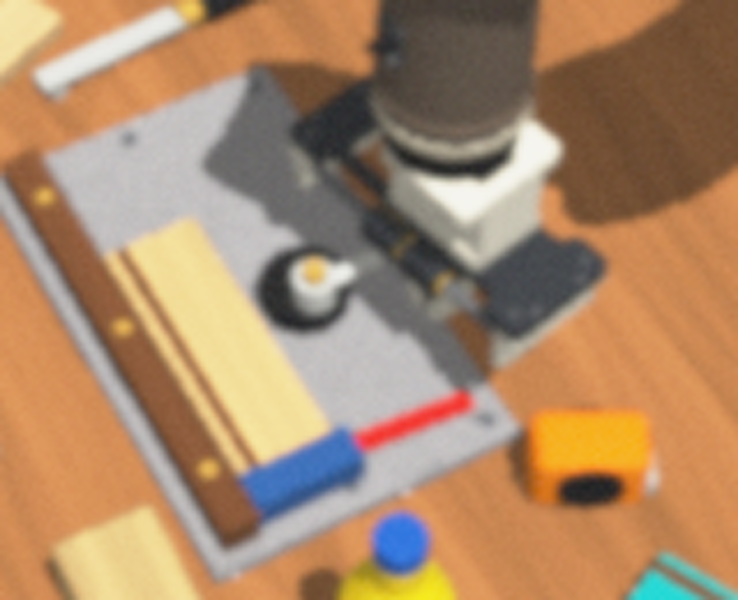

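The finger is down on the +y side of the arm with its tip at about z 0.022, just clear of the pencil (410,420). The panel is still on the stop. I'll push the lever round on an arc about the pivot.

carry_out --grip '[1,1,1,1,1,1,1,1,1,1]' --pt "0.2 -0.15 0.65" --pt "0 -0.15 0.65" --pt "0 -0.36 0.6" --pt "0 -0.36 0.6" --pt "0 -0.36 0.6" --pt "0 -0.36 0.6" --pt "0 -0.36 0.6" --pt "0 -0.36 0.6" --pt "0 0 0" --pt "0 0 0" --spin '[0,0,-0.1,-0.1,-0.1,-0.1,-0.1,-0.1,0,0]'

```text
time_s: 16.35
tool_pos: [0.477, -0.0768, 0.0022]
tcp_rot: [[0.001, 0.679, 0.734], [0.0, 0.734, -0.679], [-1.0, 0.001, 0.0]]
force: [0.2, -0.4, -0.1]
width: 0.0004
```

```bash
cat > lev.py <<'E'
from h import *
pv=np.array([.543,-.0597])
o=robot.observe();p=o['tool_pos'];R=o['tcp_rot'];print('tcp',p.round(4),'F',o['force'].round(1),'j',o['joint_positions'].round(2))
r=p[:2]-pv; th=np.arctan2(R[1,1],R[0,1]); print('tool yaw',th.round(3),'r in tool y,z',(r@R[:2,1]).round(4),(r@R[:2,2]).round(4))
for n in('scene','top'):
    b,d,e=grab(n);h=cv2.cvtColor(b,cv2.COLOR_RGB2HSV).astype(int)
    m=((h[...,0]<5)|(h[...,0]>174))&(h[...,1]>170)&(h[...,2]>70)
    k,l,s,c=cv2.connectedComponentsWithStats(m.astype(np.uint8))
    for i in range(1,k):
        q=onplane(e,[c[i]],.039)[0]; a=q[:2]-pv
        if s[i,4]>15 and .08<np.hypot(*a)<.13 and q[1]<0: print(n,'ball',q.round(4),s[i,4],'R',np.hypot(*a).round(4),'lever',((np.arctan2(a[1],a[0])-np.pi-.019)%6.283).round(3))
E
python3 lev.py
```

```text
tcp [ 0.477  -0.0768  0.0022] F [ 0.2 -0.4 -0.1] j [-0.49  0.62  0.75  2.17 -0.73  0.63  0.05]
tool yaw 0.825 r in tool y,z -0.0574 -0.0369
```

carry_out --grip '[1,1,1,1,1,1,1]' --pt "0 -0.36 0.58" --pt "0 -0.36 0.58" --pt "0 -0.36 0.58" --pt "0 -0.36 0.58" --pt "0 -0.36 0.58" --pt "0 0 0" --pt "0 0 0" --spin '[-0.1,-0.1,-0.1,-0.1,-0.1,0,0]'

```text
time_s: 17.15
tool_pos: [0.4921, -0.1063, 0.0018]
tcp_rot: [[-0.0, 0.243, 0.97], [-0.0, 0.97, -0.243], [-1.0, -0.0, -0.0]]
force: [-0.2, -0.5, 0.0]
width: 0.001
```

```bash
python3 lev.py;python3 - <<'E'
from h import *
b,_,e=grab('scene')
save('p8',cv2.resize(b[170:300,230:390],(738,600),interpolation=cv2.INTER_CUBIC))
E
```

```text
tcp [ 0.4921 -0.1063  0.0018] F [-0.2 -0.5  0. ] j [-0.33  0.6   0.61  2.11 -0.6   0.61  0.46]
tool yaw 1.325 r in tool y,z -0.0576 -0.038
```

View pics/p8.png

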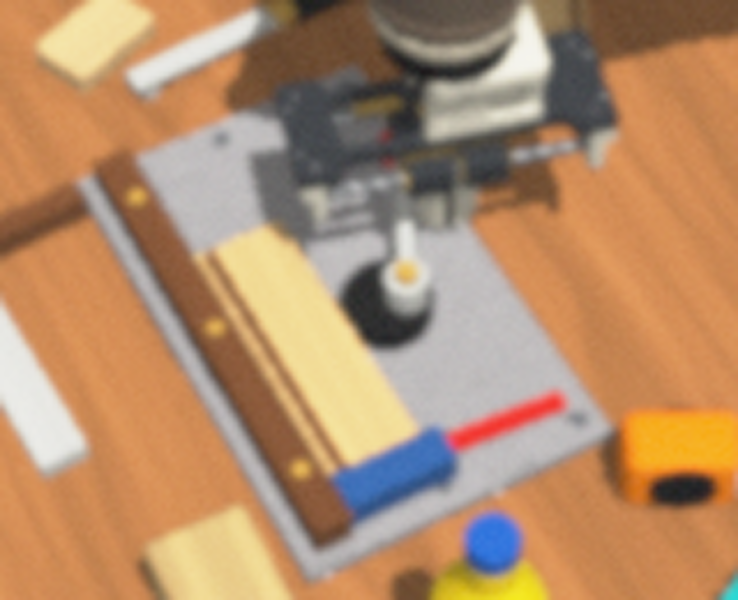

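The lever arm has followed (arm at (405,240), about 1.1 rad) and the panel is still at the stop. Now the squeeze phase, more slowly.

carry_out --grip '[1,1,1,1,1,1,1]' --pt "0 -0.18 0.29" --pt "0 -0.18 0.29" --pt "0 -0.18 0.29" --pt "0 -0.18 0.29" --pt "0 -0.18 0.29" --pt "0 -0.18 0.29" --pt "0 0 0" --spin '[-0.05,-0.05,-0.05,-0.05,-0.05,-0.05,0]'

```text
time_s: 18.0
tool_pos: [0.5014, -0.1171, 0.0009]
tcp_rot: [[-0.011, -0.058, 0.998], [0.005, 0.998, 0.058], [-1.0, 0.005, -0.011]]
force: [-18.8, 5.1, 16.2]
width: 0.0003
```

carry_out --grip '[1,1,1,1]' --pt "0 -0.18 0.29" --pt "0 -0.18 0.29" --pt "0 0 0" --pt "0 0 0" --spin '[-0.05,-0.05,0,0]'

```text
time_s: 18.4
tool_pos: [0.5049, -0.1202, 0.0004]
tcp_rot: [[-0.015, -0.155, 0.988], [0.005, 0.988, 0.155], [-1.0, 0.007, -0.014]]
force: [-25.3, 5.5, 17.9]
width: 0.0005
```

```bash
python3 lev.py
```

```text
tcp [ 5.049e-01 -1.202e-01  4.000e-04] F [-25.3   5.5  17.9] j [-0.22  0.6   0.5   2.05 -0.48  0.62  0.76]
tool yaw 1.726 r in tool y,z -0.0539 -0.047
```

Forces are -25 N in x and +18 N in z, and the finger lags its command. I'll check the geometry by depth before pushing harder.

```bash
cat > sl.py <<'E'
from h import *
b,d,e=grab('scene');p=robot.observe()['tool_pos']; pv=np.array([.543,-.0597])
vv,uu=np.mgrid[150:320,190:420];P=bydepth(e,np.c_[uu.ravel(),vv.ravel()],d[vv,uu].ravel());C=b[vv,uu].reshape(-1,3)
c,s=np.cos(.019),np.sin(.019);q=P[:,:2]-pv;J=np.c_[q[:,0]*c+q[:,1]*s,-q[:,0]*s+q[:,1]*c,P[:,2]]*1000
m=(J[:,0]>-75)&(J[:,0]<35)&(J[:,1]>-125)&(J[:,1]<-16)&(J[:,2]>15)&(J[:,2]<80)
for j,k in sorted(zip(J[m].round().astype(int).tolist(),C[m].tolist()),key=lambda t:(-t[0][1]//6,t[0][0])): print(j,k,end='; ')
E
python3 sl.py; python3 panel.py | tail -6
```

```text
[-31, -16, 16] [194, 191, 191]; [-6, -17, 46] [226, 226, 221]; [-2, -16, 40] [220, 216, 203]; [4, -17, 29] [173, 170, 164]; [7, -17, 27] [110, 111, 106]; [14, -16, 32] [50, 49, 51]; [-64, -18, 15] [196, 160, 139]; [-57, -22, 17] [193, 189, 191]; [-50, -22, 16] [194, 191, 190]; [-43, -21, 16] [192, 189, 190]; [-40, -22, 17] [194, 190, 190]; [-30, -21, 15] [195, 192, 191]; [-11, -20, 44] [213, 212, 210]; [-9, -18, 43] [220, 218, 214]; [-7, -20, 47] [225, 225, 220]; [-5, -21, 48] [225, 226, 221]; [-3, -23, 47] [213, 213, 208]; [-3, -18, 48] [224, 225, 219]; [-3, -18, 42] [221, 221, 215]; [-2, -22, 43] [205, 203, 198]; [0, -18, 44] [194, 194, 188]; [0, -18, 40] [188, 187, 179]; [0, -19, 33] [193, 187, 178]; [2, -21, 33] [142, 141, 134]; [3, -19, 31] [160, 159, 155]; [4, -22, 34] [107, 105, 105]; [4, -22, 28] [109, 109, 106]; [7, -23, 30] [90, 89, 90]; [8, -20, 29] [67, 68, 66]; [10, -23, 31] [103, 101, 102]; [11, -21, 30] [65, 65, 65]; [14, -21, 32] [80, 79, 79]; [16, -23, 30] [96, 94, 97]; [16, -18, 31] [53, 54, 53]; [16, -18, 27] [53, 53, 53]; [18, -21, 29] [68, 67, 68]; [20, -22, 35] 
[... 7215 characters left out ...]
3, 51] [114, 51, 41]; [-15, -104, 47] [132, 56, 56]; [27, -106, 15] [134, 131, 125]; [-17, -109, 45] [123, 70, 63]; [28, -110, 17] [128, 127, 120]; [35, -111, 16] [107, 107, 105]; [-16, -115, 16] [108, 77, 79]; [32, -117, 16] [117, 115, 110]; [34, -118, 16] [111, 108, 108]; [30, -121, 15] [126, 123, 119]; [31, -125, 16] [145, 142, 139]; y -0.1 near edge x [0.5831 0.5841 0.5847] far [0.6447 0.6451]
y -0.07 near edge x [0.5816 0.5825 0.5831] far [0.644  0.6444]
y -0.04 near edge x [0.5807 0.5816 0.5825] far [0.6432 0.6437]
y -0.01 near edge x [0.5807 0.5816 0.5822] far [0.6426 0.643 ]
y 0.01 near edge x [0.5811 0.5819 0.5825] far [0.6419 0.6429]
stop face y [0.039  0.0395 0.0397 0.0402 0.0403]
```

The lever is at about 1.30 rad, the panel has moved 3–4 mm onto the fence, and the resistance is the squeeze itself. I'll ease the tip up 3 mm to relieve the vertical load and keep pushing along +x.

carry_out --grip '[1,1,1,1]' --pt "-0.15 0 0" --pt "-0.15 0 0" --pt "0 -0.05 0.3" --pt "0 0 0" --spin '[0,0,0,0]'

```text
time_s: 19.0
tool_pos: [0.505, -0.1201, 0.0018]
tcp_rot: [[-0.021, -0.154, 0.988], [0.005, 0.988, 0.154], [-1.0, 0.008, -0.02]]
force: [-27.8, 3.4, 4.7]
width: 0.0003
```

carry_out --grip '[1,1,1,1]' --pt "0 -0.05 0.3" --pt "0 -0.05 0.3" --pt "0 0 0" --pt "0 0 0" --spin '[0,0,0,0]'

```text
time_s: 19.4
tool_pos: [0.5083, -0.1209, 0.0016]
tcp_rot: [[-0.025, -0.152, 0.988], [0.006, 0.988, 0.153], [-1.0, 0.009, -0.024]]
force: [-36.3, 0.8, 11.9]
width: 0.0004
```

The force is higher than it should be: the turned finger bears on the arm at its inner corner, only about 50 mm from the pivot. I'll back off, turn it parallel to the arm, shift outward to about 74 mm radius and push there.

carry_out --grip '[1,1,1,1,1,1,1]' --pt "0 0 -0.8" --pt "0 0 -0.9" --pt "0 0 -0.4" --pt "0 -0.5 0" --pt "0 -0.5 0" --pt "0 -0.3 0" --pt "0 0 0" --spin '[0,0,0,0.1,0.1,0.03,0]'

```text
time_s: 20.1
tool_pos: [0.5054, -0.1341, 0.0052]
tcp_rot: [[0.001, 0.07, 0.998], [0.005, 0.998, -0.07], [-1.0, 0.005, 0.001]]
force: [1.6, 14.6, 4.6]
width: 0.0003
```

```bash
python3 lev.py; python3 sl.py | tr ';' '\n' | awk -F'[][, ]+' '$3<-86 && $3>-112 && $4>35 || ($3<-30&&$3>-42&&$4>38)' | head -40; python3 tip.py | head -6
```

```text
tcp [ 0.5054 -0.1341  0.0052] F [ 1.6 14.6  4.6] j [-0.24  0.6   0.56  2.06 -0.54  0.63  0.62]
tool yaw 1.501 r in tool y,z -0.0768 -0.0323
 [-12, -35, 44] [215, 214, 211]
 [-11, -31, 45] [220, 220, 216]
 [-9, -35, 46] [225, 224, 221]
 [-8, -32, 46] [227, 228, 223]
 [-5, -34, 46] [222, 223, 218]
 [-4, -32, 44] [217, 218, 214]
 [-15, -39, 43] [205, 204, 202]
 [-11, -38, 47] [221, 220, 217]
 [-8, -38, 48] [226, 225, 222]
 [-8, -39, 43] [225, 226, 222]
 [-7, -41, 45] [218, 218, 214]
 [-6, -40, 43] [213, 213, 207]
 [-5, -38, 40] [200, 200, 194]
 [-3, -36, 40] [184, 184, 179]
 [-20, -89, 55] [135, 105, 102]
 [-15, -87, 43] [132, 128, 126]
 [-13, -89, 38] [125, 101, 101]
 [-10, -89, 40] [130, 102, 102]
 [-19, -93, 57] [133, 72, 69]
 [-18, -92, 54] [138, 85, 85]
 [-17, -95, 55] [137, 53, 50]
 [-17, -95, 51] [146, 75, 73]
 [-9, -93, 53] [155, 78, 78]
 [-21, -96, 57] [110, 66, 63]
 [-17, -96, 59] [120, 63, 60]
 [-16, -100, 55] [110, 49, 47]
 [-16, -100, 47] [149, 58, 56]
 [-15, -97, 54] [135, 46, 43]
 [-13, -100, 52] [132, 40, 38]
 [-12, -98, 51] [151, 48, 39]
 [-10, -100, 50] [154, 48, 44]
 [-8, -96, 51] [166, 71, 71]
 [-8, -97, 45] [165, 118, 118]
 [-7, -101, 47] [153, 70, 72]
 [-6, -100, 43] [151, 107, 105]
 [-12, -105, 47] [132, 48, 52]
 [-9, -106, 44] [144, 61, 59]
[ 0.5053946  -0.13408453  0.00520298] 0.0005334226507965188 [-0.2385  0.5996  0.5597  2.0579 -0.5424  0.6304  0.6238]
0.005 21 [ 0.478 -0.153  0.009] [ 0.531 -0.11   0.011]
0.011 104 [ 0.478 -0.158  0.011] [ 0.535 -0.109  0.017]
0.017 2 [ 0.504 -0.156  0.017] [ 0.535 -0.111  0.018]
0.023 6 [ 0.5   -0.125  0.026] [ 0.511 -0.121  0.029]
0.029 13 [ 0.495 -0.137  0.03 ] [ 0.519 -0.12   0.035]
```

There is +14.6 N in y: the finger is touching the ball. I'll move 8 mm back in, then push.

carry_out --grip '[1,1,1,1,1,1,1]' --pt "0 0.5 0" --pt "0 0.4 0" --pt "0 0 0.4" --pt "0 0 0.4" --pt "0 0 0.4" --pt "0 0 0" --pt "0 0 0" --spin '[0,0,0,0,0,0,0]'

```text
time_s: 21.0
tool_pos: [0.5081, -0.1293, 0.0037]
tcp_rot: [[-0.013, 0.074, 0.997], [0.005, 0.997, -0.074], [-1.0, 0.004, -0.014]]
force: [-24.4, 4.7, 18.0]
width: 0.0005
```

carry_out --grip '[1,1,1,1]' --pt "0 0 0.3" --pt "0 0 0.3" --pt "0 0 0" --pt "0 0 0" --spin '[0,0,0,0]'

```text
time_s: 21.4
tool_pos: [0.511, -0.1299, 0.0033]
tcp_rot: [[-0.018, 0.076, 0.997], [0.006, 0.997, -0.076], [-1.0, 0.004, -0.018]]
force: [-33.6, 4.1, 24.3]
width: 0.0004
```

```bash
python3 lev.py
```

```text
tcp [ 0.511  -0.1299  0.0033] F [-33.6   4.1  24.3] j [-0.25  0.62  0.57  2.03 -0.54  0.66  0.6 ]
tool yaw 1.495 r in tool y,z -0.0724 -0.0266
```

carry_out --grip '[1,1,1,1]' --pt "-0.2 0 0" --pt "-0.2 0 0" --pt "-0.1 0 0" --pt "0 0 0" --spin '[0,0,0,0]'

```text
time_s: 21.9
tool_pos: [0.5108, -0.1296, 0.0063]
tcp_rot: [[-0.02, 0.075, 0.997], [0.004, 0.997, -0.075], [-1.0, 0.003, -0.02]]
force: [-24.8, 0.7, -7.5]
width: 0.0006
```

carry_out --grip '[1,1,1,1]' --pt "-0.05 0 0.2" --pt "-0.05 0 0.2" --pt "0 0 0" --pt "0 0 0" --spin '[0,0,0,0]'

```text
time_s: 22.3
tool_pos: [0.511, -0.1296, 0.0064]
tcp_rot: [[-0.026, 0.076, 0.997], [0.006, 0.997, -0.076], [-1.0, 0.004, -0.026]]
force: [-33.2, 0.5, -6.7]
width: 0.0002
```

```bash
python3 lev.py;python3 sl.py | tr ';' '\n' | awk -F'[][, ]+' '$3<-90 && $3>-112 && $4>35 || ($3<-34&&$3>-42&&$4>38)' | head -40; python3 tip.py | head -8
```

```text
tcp [ 0.511  -0.1296  0.0064] F [-33.2   0.5  -6.7] j [-0.26  0.62  0.58  2.02 -0.53  0.68  0.59]
tool yaw 1.495 r in tool y,z -0.0721 -0.0266
 [-11, -38, 46] [208, 207, 203]
 [-10, -36, 45] [215, 214, 211]
 [-7, -36, 46] [226, 226, 222]
 [-6, -41, 46] [227, 227, 222]
 [-6, -41, 42] [224, 224, 219]
 [-4, -36, 44] [219, 219, 215]
 [-3, -41, 47] [218, 218, 213]
 [-2, -39, 47] [210, 211, 204]
 [-2, -39, 41] [194, 194, 189]
 [-1, -37, 40] [177, 179, 172]
 [-15, -92, 47] [148, 118, 110]
 [-12, -92, 49] [146, 86, 84]
 [-11, -95, 55] [117, 53, 54]
 [-11, -91, 55] [133, 62, 62]
 [-10, -94, 52] [141, 53, 52]
 [-9, -92, 50] [146, 66, 65]
 [-7, -94, 49] [145, 52, 49]
 [-4, -95, 51] [143, 51, 46]
 [-3, -93, 48] [144, 73, 70]
 [-14, -96, 52] [111, 60, 60]
 [-8, -98, 49] [132, 38, 41]
 [-5, -97, 52] [125, 45, 42]
 [-4, -101, 44] [130, 53, 50]
 [-2, -98, 40] [135, 100, 100]
 [-1, -97, 45] [136, 68, 68]
 [-4, -102, 47] [109, 48, 49]
[ 0.51098341 -0.12959788  0.00638812] 0.0006801852251175108 [-0.2581  0.6187  0.5772  2.0228 -0.5278  0.6789  0.5885]
0.005 20 [ 0.486 -0.149  0.007] [ 0.539 -0.105  0.011]
0.011 110 [ 0.481 -0.154  0.011] [ 0.541 -0.105  0.017]
0.017 4 [ 0.515 -0.148  0.017] [ 0.536 -0.107  0.02 ]
0.023 6 [ 0.502 -0.121  0.024] [ 0.513 -0.118  0.029]
0.029 12 [ 0.496 -0.122  0.03 ] [ 0.524 -0.115  0.035]
0.035 18 [ 0.493 -0.13   0.036] [ 0.538 -0.116  0.041]
0.041 54 [ 0.494 -0.153  0.041] [ 0.541 -0.105  0.047]
```

With 33 N against it the finger no longer advances. The arm's slope across the depth points is about 0.03 rad from the jig's -y, so the lever is probably at its end stop. I'll retreat clear of everything and check in both views.

carry_out --grip '[1,1,1,1,1,1,1,1,1,1,1,1,1,1,1,1]' --pt "0 0 -0.8" --pt "0 0 -1" --pt "0 0 -1.5" --pt "0 0 0" --pt "-3 0 0" --pt "-4 0 0" --pt "-4 0 0" --pt "-3 0 0" --pt "0 -4 -1" --pt "0 -4 -1" --pt "0 -4 -1" --pt "0 -4 -1" --pt "0 -4 -1" --pt "0 -4 -1" --pt "0 -3 0" --pt "0 0 0" --spin '[0,0,0,0,0,0,0,0,0,0,0,0,0,0,0,0]'

```text
time_s: 24.1
tool_pos: [0.413, -0.3996, 0.1521]
tcp_rot: [[0.001, 0.078, 0.997], [-0.005, 0.997, -0.078], [-1.0, -0.005, 0.002]]
force: [0.1, 0.0, -0.0]
width: 0.0006
```

```bash
cat > fin.py <<'E'
from h import *
o=robot.observe();print(o['time_s'],o['tool_pos'],o['force'].round(1))
ims=[]
for n,z in(('top',0),('scene',0)):
    b,d,e=grab(n);h=cv2.cvtColor(b,cv2.COLOR_RGB2HSV).astype(int);vv,uu=np.mgrid[0:480,0:640]
    P=onplane(e,np.c_[uu.ravel(),vv.ravel()],.039).reshape(480,640,3)
    near=(abs(P[...,0]-.54)<.05)
    m=((h[...,0]<5)|(h[...,0]>174))&(h[...,1]>150)&(h[...,2]>70)&near&(P[...,1]<-.13)&(P[...,1]>-.2)
    # brass nut
    q=(h[...,0]>12)&(h[...,0]<28)&(h[...,1]>90)&(h[...,2]>130)&(abs(P[...,0]-.54)<.02)&(abs(P[...,1]+.06)<.02)
    w=(h[...,1]<25)&(h[...,2]>195)&(abs(P[...,0]-.54)<.03)&(P[...,1]<-.083)&(P[...,1]>-.14)
    f=lambda m,z:onplane(e,[[uu[m].mean(),vv[m].mean()]],z)[0]
    B,N=f(m,.039),f(q,.056)
    a=B-N; print(n,'ball',B.round(4),m.sum(),'nut',N.round(4),q.sum(),'dist',np.hypot(*a[:2]).round(4),'lever',(np.arctan2(a[1],a[0])+np.pi-.019)%6.283)
    if w.sum()>10:
        W=P[w][:,:2]; s=np.polyfit(W[:,1],W[:,0],1)[0]; print(' bar slope',s.round(3),'-> lever',(np.pi/2-s*1-.019).round(3),w.sum())
    ims.append(b)
t=cv2.resize(ims[0][185:290,290:440],(600,420),interpolation=cv2.INTER_CUBIC);s=cv2.resize(ims[1][180:300,230:400],(600,424),interpolation=cv2.INTER_CUBIC)
save('fin',cv2.resize(np.vstack([t,s]),(426,600)))
E
python3 fin.py; python3 panel.py
```

```text
24.1 [ 0.41297565 -0.39963451  0.15213164] [ 0.1  0.  -0. ]
top ball [ 0.5302 -0.1619  0.039 ] 108 nut [ 0.5459 -0.0577  0.056 ] 26 dist 0.1054 lever 1.4024551391202418
 bar slope 0.152 -> lever 1.4 25
scene ball [ 0.5276 -0.1629  0.039 ] 45 nut [ 0.5441 -0.0549  0.056 ] 13 dist 0.1093 lever 1.400479628143392
 bar slope 0.143 -> lever 1.408 69
tcp [ 0.41474104 -0.39351778  0.15102955] F [-0.76637984  0.61321315 -0.24745072]
x 0.587 lead end y [0.0271 0.0274 0.0286]
x 0.597 lead end y [0.0278 0.0289 0.0291]
x 0.607 lead end y [0.0281 0.0293 0.0296]
y -0.1 near edge x [0.5825 0.5831 0.5841] far [0.6447 0.6451]
y -0.07 near edge x [0.5816 0.5825 0.5831] far [0.643 0.644]
y -0.04 near edge x [0.5807 0.5816 0.5825] far [0.6423 0.6432]
y -0.01 near edge x [0.5816 0.5822 0.5825] far [0.6426 0.643 ]
y 0.01 near edge x [0.5805 0.5811 0.5819] far [0.6419 0.6429]
stop face y [0.039  0.0395 0.0397 0.0402 0.0403]
```

View pics/fin.png

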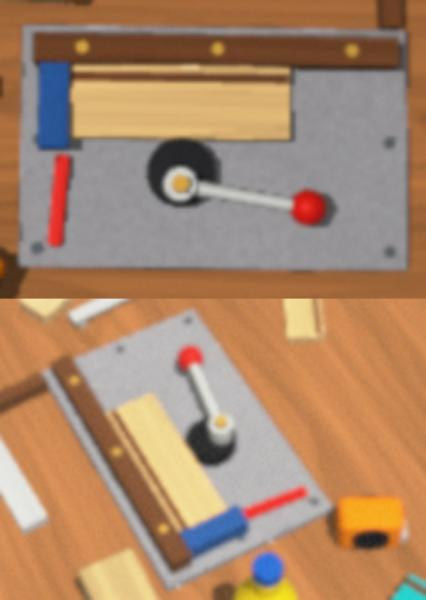

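Both views agree that the lever stands at about 1.40 rad. The bar still tilts away from the panel, so it is short of the 1.55 end stop. The panel is on the stop and against the fence, and the bystanders haven't moved. I'll push again at the ball (105 mm radius), where less force is needed.

carry_out --grip '[1,1,1,1,1,1,1,1,1]' --pt "0 3.97 0.86" --pt "0 3.97 0.86" --pt "0 3.97 0.86" --pt "0 3.97 0.86" --pt "0 3.97 0.86" --pt "0 3.97 0.86" --pt "0 0 0" --pt "0 0 0" --pt "0 0 0" --spin '[0,0,0,0,0,0,-0.08,0,0]'

```text
time_s: 25.15
tool_pos: [0.4827, -0.1595, 0.1512]
tcp_rot: [[0.001, -0.007, 1.0], [0.0, 1.0, 0.007], [-1.0, 0.0, 0.001]]
force: [0.2, -0.0, -0.2]
width: 0.0006
```

carry_out --grip '[1,1,1,1,1,1,1]' --pt "4 0 0" --pt "4 0 0" --pt "3 0 0" --pt "2 0 0" --pt "1 0 0" --pt "0.6 0 0" --pt "0 0 0" --spin '[0,0,0,0,0,0,0]'

```text
time_s: 25.85
tool_pos: [0.4826, -0.1603, 0.005]
tcp_rot: [[0.0, -0.007, 1.0], [-0.0, 1.0, 0.007], [-1.0, -0.0, 0.0]]
force: [-0.2, 0.5, 0.5]
width: 0.0006
```

```bash
python3 tip.py | head -9; python3 fin.py|head -4
```

```text
[ 0.48296667 -0.16034229  0.00547505] 0.00035113874713116 [-0.1909  0.5838  0.5644  2.0927 -0.5413  0.6093  0.7597]
0.005 13 [ 0.457 -0.182  0.005] [ 0.511 -0.142  0.011]
0.011 93 [ 0.478 -0.185  0.011] [ 0.513 -0.136  0.017]
0.017 9 [ 0.472 -0.183  0.017] [ 0.504 -0.142  0.022]
0.023 4 [ 0.47  -0.153  0.023] [ 0.48  -0.149  0.029]
0.029 14 [ 0.462 -0.151  0.029] [ 0.493 -0.146  0.035]
0.035 17 [ 0.468 -0.161  0.035] [ 0.497 -0.146  0.041]
0.041 17 [ 0.464 -0.165  0.042] [ 0.498 -0.146  0.047]
0.047 19 [ 0.463 -0.163  0.047] [ 0.498 -0.146  0.053]
25.9 [ 0.48296667 -0.16034229  0.00547505] [ 0.4 -0.3  0.2]
top ball [nan nan nan] 0 nut [ 0.5459 -0.0577  0.056 ] 26 dist nan lever nan
 bar slope 0.149 -> lever 1.402 56
scene ball [ 0.5269 -0.162   0.039 ] 46 nut [ 0.5441 -0.0549  0.056 ] 13 dist 0.1085 lever 1.3925408533837254fin.py:12: RuntimeWarning: Mean of empty slice.
  f=lambda m,z:onplane(e,[[uu[m].mean(),vv[m].mean()]],z)[0]
  ret = ret.dtype.type(ret / rcount)
```

carry_out --grip '[1,1,1,1,1,1,1]' --pt "0 0 0.4" --pt "0 0 0.4" --pt "0 0 0.4" --pt "0 0 0.4" --pt "0 0 0.3" --pt "0 0 0.3" --pt "0 0 0" --spin '[0,0,0,0,0,0,0]'

```text
time_s: 26.7
tool_pos: [0.4984, -0.1599, 0.0043]
tcp_rot: [[-0.01, -0.005, 1.0], [0.002, 1.0, 0.005], [-1.0, 0.002, -0.01]]
force: [-20.7, -0.8, 16.0]
width: 0.0007
```

carry_out --grip '[1,1,1,1,1]' --pt "-0.05 0 0.3" --pt "-0.05 0 0.3" --pt "-0.05 0 0.2" --pt "0 0 0" --pt "0 0 0" --spin '[0,0,0,0,0]'

```text
time_s: 27.2
tool_pos: [0.5025, -0.1609, 0.0046]
tcp_rot: [[-0.015, -0.003, 1.0], [0.002, 1.0, 0.003], [-1.0, 0.002, -0.015]]
force: [-27.4, -5.7, 11.7]
width: 0.0004
```

```bash
python3 fin.py 2>/dev/null|head -5
```

```text
27.2 [ 0.50253871 -0.16085633  0.00460406] [-27.4  -5.7  11.7]
top ball [nan nan nan] 0 nut [ 0.5459 -0.0577  0.056 ] 26 dist nan lever nan
 bar slope 0.097 -> lever 1.454 52
scene ball [ 0.5338 -0.1624  0.039 ] 41 nut [ 0.5441 -0.0549  0.056 ] 13 dist 0.108 lever 1.4564672798252476
 bar slope 0.065 -> lever 1.487 88
```

The lever is now at about 1.46 rad and still moving, with 27 N on the finger. Continuing.

carry_out --grip '[1,1,1,1,1]' --pt "-0.05 0 0.3" --pt "-0.05 0 0.3" --pt "0 0 0.2" --pt "0 0 0" --pt "0 0 0" --spin '[0,0,0,0,0]'

```text
time_s: 27.8
tool_pos: [0.5093, -0.1621, 0.0049]
tcp_rot: [[-0.017, -0.002, 1.0], [0.0, 1.0, 0.002], [-1.0, 0.0, -0.017]]
force: [-27.3, -10.0, 3.0]
width: 0.0005
```

```bash
python3 fin.py 2>/dev/null|head -5
```

```text
27.8 [ 0.50928131 -0.16214011  0.00493211] [-27.3 -10.    3. ]
top ball [nan nan nan] 0 nut [ 0.5459 -0.0577  0.056 ] 26 dist nan lever nan
 bar slope 0.028 -> lever 1.524 53
scene ball [ 0.5404 -0.1624  0.039 ] 41 nut [ 0.5441 -0.0549  0.056 ] 13 dist 0.1076 lever 1.517096449103185
 bar slope 0.031 -> lever 1.52 94
```

carry_out --grip '[1,1,1,1]' --pt "0 0 0.2" --pt "0 0 0.2" --pt "0 0 0" --pt "0 0 0" --spin '[0,0,0,0]'

```text
time_s: 28.3
tool_pos: [0.5122, -0.1623, 0.0049]
tcp_rot: [[-0.019, -0.002, 1.0], [0.001, 1.0, 0.002], [-1.0, 0.001, -0.019]]
force: [-31.5, -10.4, 6.7]
width: 0.0005
```

carry_out --grip '[1,1,1]' --pt "0 0 0.2" --pt "0 0 0" --pt "0 0 0" --spin '[0,0,0]'

```text
time_s: 28.6
tool_pos: [0.5123, -0.1623, 0.0048]
tcp_rot: [[-0.022, -0.001, 1.0], [0.002, 1.0, 0.001], [-1.0, 0.002, -0.022]]
force: [-37.8, -10.4, 11.7]
width: 0.0005
```

```bash
python3 fin.py 2>/dev/null|head -5
```

```text
28.6 [ 0.51234639 -0.16234235  0.00479053] [-37.8 -10.4  11.7]
top ball [nan nan nan] 0 nut [ 0.5459 -0.0577  0.056 ] 26 dist nan lever nan
 bar slope -0.02 -> lever 1.571 54
scene ball [ 0.5443 -0.1623  0.039 ] 44 nut [ 0.5441 -0.0549  0.056 ] 13 dist 0.1074 lever 1.553465278593405
 bar slope 0.049 -> lever 1.503 99
```

The lever reads 1.55–1.57 and the finger no longer advances while the force climbs to 38 N, so it is at its end stop. I'll retreat and verify.

carry_out --grip '[1,1,1,1,1,1,1,1,1,1,1,1,1,1,1,1]' --pt "0 0 -0.5" --pt "0 0 -0.6" --pt "0 0 -1" --pt "0 0 -1.5" --pt "-2 0 0" --pt "-4 0 0" --pt "-4 0 0" --pt "-4 0 0" --pt "0 -4 -1" --pt "0 -4 -1" --pt "0 -4 -1" --pt "0 -4 -1" --pt "0 -4 -1" --pt "0 -3 -1" --pt "0 0 0" --pt "0 0 0" --spin '[0,0,0,0,0,0,0,0,0,0,0,0,0,0,0,0]'

```text
time_s: 30.3
tool_pos: [0.4324, -0.3906, 0.1475]
tcp_rot: [[0.001, -0.007, 1.0], [0.0, 1.0, 0.007], [-1.0, 0.0, 0.001]]
force: [0.1, -0.1, 0.1]
width: 0.0007
```

```bash
python3 fin.py; python3 panel.py; python3 - <<'E'
from h import *
a,d,c=grab('top');z=np.load('top0.npz')['im']
# bystanders: picture difference against the start, large blobs
D=(cv2.absdiff(cv2.GaussianBlur(a,(5,5),0),cv2.GaussianBlur(z,(5,5),0)).max(2)>45).astype(np.uint8)
n,l,s,ce=cv2.connectedComponentsWithStats(D)
print([(s[i].tolist()) for i in range(1,n) if s[i,4]>25])
h=cv2.cvtColor(a,cv2.COLOR_RGB2HSV).astype(int);H,S,V=h[...,0],h[...,1],h[...,2]
m=(H>8)&(H<28)&(S>50)&(S<150)&(V>150);m[:205]=0;m[245:]=0;m[:,:305]=0;m[:,440:]=0
k=max(cv2.findContours(m.astype(np.uint8),0,2)[0],key=cv2.contourArea);b=cv2.boundingRect(k);print('panel px',b)
bl=(H>100)&(H<125)&(S>120);bl[:200]=0;bl[245:]=0;bl[:,:295]=0;bl[:,330:]=0;print('stop px cols',np.where(bl)[1].min(),np.where(bl)[1].max())
x0=b[0]-.5;print('panel ends y',onplane(c,[[x0,222],[b[0]+b[2]-.5,222]],.027)[:,1].round(4),'stop face y',onplane(c,[[np.where(bl)[1].max()+.5,222]],.037)[:,1].round(4))
E
```

```text
30.3 [ 0.43244562 -0.39056979  0.14750929] [ 0.1 -0.1  0.1]
top ball [ 0.5454 -0.1629  0.039 ] 108 nut [ 0.5459 -0.0577  0.056 ] 26 dist 0.1052 lever 1.5470447810463859
 bar slope 0.017 -> lever 1.534 27
scene ball [ 0.5429 -0.163   0.039 ] 51 nut [ 0.5441 -0.0549  0.056 ] 13 dist 0.1081 lever 1.5411680516315251
 bar slope -0.001 -> lever 1.553 67
tcp [ 0.43348266 -0.38866266  0.14729921] F [-0.23920139 -0.03068373 -0.27968023]
x 0.587 lead end y [0.0271 0.0274 0.0286]
x 0.597 lead end y [0.0278 0.0289 0.0291]
x 0.607 lead end y [0.0281 0.0293 0.0296]
y -0.1 near edge x [0.5825 0.5831 0.5841] far [0.6451 0.6475]
y -0.07 near edge x [0.5816 0.5825 0.5831] far [0.643 0.644]
y -0.04 near edge x [0.5807 0.5816 0.5825] far [0.6432 0.6437]
y -0.01 near edge x [0.5807 0.5816 0.5822] far [0.6426 0.643 ]
y 0.01 near edge x [0.5805 0.5811 0.5819] far [0.6419 0.6429]
stop face y [0.039  0.0395 0.0397 0.0402 0.0403]
[[314, 207, 71, 27, 605], [391, 210, 23, 26, 477], [373, 214, 16, 2, 27], [341, 233, 25, 22, 212], [348, 242, 26, 60, 529], [393, 245, 15, 14, 162], [363, 253, 267, 227, 23155], [351, 263, 5, 27, 86], [99, 355, 27, 22, 332], [156, 359, 201, 84, 7417], [87, 366, 4, 12, 35], [0, 372, 64, 70, 2541], [80, 379, 14, 13, 99], [108, 383, 26, 15, 203], [344, 418, 26, 23, 337], [360, 434, 47, 46, 1224], [330, 436, 24, 26, 237], [0, 446, 56, 34, 920], [344, 458, 16, 22, 192]]
panel px (315, 213, 77, 21)
stop px cols 303 313
panel ends y [ 0.0325 -0.1461] stop face y [0.0346]
```

```bash
python3 -c "
from cell import robot
print(robot.finish_job())"
```

```text
the job is handed in; nothing more can be done
None
```

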